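# Fit the matching head to the shaker and leave its hood airing

### The arm

A 7-joint arm with a two-finger parallel gripper is mounted at the origin on a cart in front of the work surface, level with it; the furniture and walls round the work are solid. World frame = base frame: x ahead of the robot, y to its left, z up, the work surface at z = 0. Lengths are in mm, angles in rad, forces in N, time in s.
With the tool pointing down it reaches from about 425 to 925 mm from the base axis. Payload 6.8 kg.
Tool frame: the origin (TCP) lies at the very end of the fingers, on their centre line; the grasp point (between the pads) lies bot.grasp_offset behind it (bot.grasp_offset is the distance from the TCP to the grasp point, in mm); z points along the fingers, y is the direction in which the jaws open and shut (so a half turn about z gives the same grasp; the last joint's range is limited). The gripper opens to 88 mm and grips with 3 to 60 N. Pads are 20 mm wide; open, the fingers measure 115 mm over their backs; the gripper's body (75 mm by 178 mm) begins 61 mm behind the grasp point.
Start: joints at [-1.215, 0.477, 0.022, 1.555, -0.011, 1.109, -0.083], TCP at [301.96, 603.711, 222.664] pointing down, gripper open.
Joint ranges: [-2.96, 2.96], [-0.34, 2.1], [-1.41, 1.46], [0.24, 2.44], [-1.37, 4.51], [0.17, 1.92], [-2.96, 2.96]. Speed limits (rad/s): [2.39, 2.39, 3.14, 3.14, 3.14, 3.14, 3.14].

### API

Orientations are given as a unit quaternion [w, x, y, z].
In Python, from bench import bot, eyes, spotter gives the robot as it stands. The module is installed in compiled form; this text tells all that it offers.
- The arm moves only by the shell command python3 -m creep 'ROWS' [FORCE]. ROWS is JSON, one flat list of numbers, 5 for each row, row after row: the shift along the tool's x, y, z in units of 25 mm (1.0 is 25 mm), then the turn about the tool's z in units of 6 degrees (1.0 is 6 degrees), then the closure, from 0 (fully open) to 1 (shut). In form: [tx, ty, tz, yaw, hand, tx, ty, tz, yaw, hand, ...]. A call has exactly 10 rows; each row is the pose to reach, as a shift and turn from the pose commanded when the call began, along the tool's axes at that moment; what a row does not reach only later rows make up. A row lasts 1/8 s, in which the tool goes at most 62.5 mm and 10.7 degrees, less where a joint would pass 70% of its speed; a pose out of reach is approached as far as the arm can. A call with a gripper value outside its range is refused whole. The fingers move at their own pace and stop on an object; FORCE is the grip in N (left out, the last holds). Time passes only in rows, so rows that repeat a pose let the fingers close, or fill a call up. It gives the time, the measured TCP pose, the force and the opening at its end, in the units of the state.
- bot.observe(): the state, without advancing time (a new reading comes with each control period).
- eyes.grab_frame(name): name is "scene" or "top"; returns the picture (480x640x3 uint8, red, green, blue); there is no depth.
- eyes.calibration(name): a dict with "camera_matrix" (3x3 intrinsics, pixels), "extrinsics" (4x4, takes a point from world to camera coordinates). Camera axes: x right, y down, z forward; pixel columns grow to the right and rows downward; lengths in mm; the calibration is good to about 2 mm. A picture is of the moment at which its call begins. calibration takes no time and is no camera call.
- bot.job_done(): hands the job in, once; it reports no verdict.
Trained networks look in the newest picture that a camera, given by its name, has taken for a name from the list of things; names that differ only in an ending like _2 or _b are one class to them, and where a whole thing is asked for, a point or a joint stands for the part that bears it (a point fixed in the world has none). Each returns a list of dicts, best first, with "confidence" (0 to 1); they miss things now and then, are a little off and sometimes report something else, mostly with a low value. They report only what shows in the picture. A call takes as long as a camera call.
- spotter.find_in(camera, label): "extent" ([centre column, centre row, width, height] as shares, 0 to 1, of the picture: columns of its width, rows of its height, round what is visible of it).
The state is a dict: "t": time; "joint_pos": joint angles; "joint_vel": joint speeds; "joint_torque": joint torques, N m; "position": TCP position; "tool_rot": TCP orientation; "contact_force": force on the tool from outside, world axes, zero at the start; "moment": the same for the moment, N m; "grip_width": opening from 0.0 (shut) to 1.0 (fully open).
Only numpy, scipy, OpenCV 4.12 (cv2) and the standard library are available. Lean on these libraries where they do the work, as an engineer would, in place of code of your own. Each camera call takes 0.05 s, during which the arm holds its last target.

### The job

Set up the shaker with its freshly washed head: raise the stiff clear hood until it stands upright, pick the one of the three heads whose bolt holes match the studs of the drive plate, and lower it (do not drop it) over the studs until its flange lies flat on the plate. Then bring the hood down to half-way, 45 degrees open, so that the head can air, and let go. Leave the other two heads and everything else where they are.

Things in the scene. Friction and masses are not known exactly. Their poses are not given: they have to be found in the camera images.
- shaker: White bench shaker, fixed to the bench: base 226 x 302 mm, deck 55 mm high, with a low control console (up to 82 mm high) along its -y side. Origin: on the bench, under the middle of the chamber; -x is its front, z up.
- hood (a joint): Angle (rad) of the shaker's clear hood about its rear hinge: 0 shut, 1.57 upright, stop at 1.66. The hinge is stiff: the hood stays where it is left; raising takes about 4 N at the grip. The hood is 190 mm deep from hinge to front rim, 188 mm wide, 72 mm high, its front sloping back; shut, it covers the drive plate.
- hood_hinge (a point): Middle of the hood's hinge axis, 100 mm behind the middle of the chamber and 60 mm above the bench. Axes as the shaker's; the hinge axis is y, the hood opens by lifting its front (-x) edge.
- hood_grip (a point): Middle of the grip lug that sticks out forward from the hood's front rim; it moves with the hood (hood shut: 225 mm in front of the hinge, 12 mm above it). The lug is 18 mm thick along y, 26 mm high, and reaches 25 mm beyond this point and 30 mm back to the hood. Pinch it across y from above; it can turn between the fingers while the hood swings.
- drive: Drive plate in the chamber, fixed: dark metal disc 116 mm across with three upright bright steel studs (12 mm thick, 14 mm high, rounded tips) evenly spaced, 120 degrees apart, on a circle of 94 mm diameter. Origin: middle of its top face, on which the flange must lie, 63 mm above the bench; z up; the first stud stands on its +x axis.
- head_a: Loose shaker head, about 280 g: dark metal flange 128 mm across, 8 mm thick, with a round cup upright in its middle (46 mm across, up to z = 54 mm). Grip the cup at z = 40 mm, at any yaw. Origin: middle of the underside, z up. The heads differ only in their bolt holes (16 mm, right through the flange). This one: three holes, 120 degrees apart, on a circle of 94 mm diameter, the first on its +x axis.
- head_b: Loose shaker head, about 280 g: dark metal flange 128 mm across, 8 mm thick, with a round cup upright in its middle (46 mm across, up to z = 54 mm). Grip the cup at z = 40 mm, at any yaw. Origin: middle of the underside, z up. The heads differ only in their bolt holes (16 mm, right through the flange). This one: four holes, 90 degrees apart, on a circle of 94 mm diameter, the first on its +x axis.
- head_c: Loose shaker head, about 280 g: dark metal flange 128 mm across, 8 mm thick, with a round cup upright in its middle (46 mm across, up to z = 54 mm). Grip the cup at z = 40 mm, at any yaw. Origin: middle of the underside, z up. The heads differ only in their bolt holes (16 mm, right through the flange). This one: three holes, 120 degrees apart, on a circle of 68 mm diameter, the first on its +x axis.
- specimen_cup: Bystander, loose: clear specimen cup with a screw lid, 62 mm across and 61 mm high, behind the heads. Origin: middle of its underside.
- reagent_box: Bystander, loose: small carton 46 x 88 x 52 mm high, behind the heads. Origin: middle of its underside.
- tape_roll: Bystander, loose: brown roll of tape standing on end, 36 mm across and 46 mm high, at the bench's front edge between heads and shaker. Origin: middle of its underside.

How it is judged (in metres and radians):
On the way, in this order (a step that is already met when the one before it is completed fails the run):
1. the hood stands upright (open by at least 1.3 rad) (value of joint hood above 1.3 rad), for 0.2 s.
2. the matching head has been lifted off the bench (height (world z) of head_a above 0.03 m), for 0.1 s.
3. the matching head lies flat on the drive plate, over all three studs (z of head_a in the frame of drive between -0.003 and 0.003 m and horizontal distance between head_a and drive below 0.004 m and angle between the z axis of head_a and the z axis of drive, either way round below 0.05 rad), for 0.3 s.
4. the hood is brought down to 45 degrees (value of joint hood between 0.645 and 0.925 rad), for 0.2 s.
At the end, for the whole second after the job is handed in: The head with the matching holes lies flat on the drive plate over its three studs (underside within 3 mm of the plate, centred within 4 mm, level within 0.05 rad), at rest; the hood stands still at 45 degrees open (0.645 to 0.925 rad); the other two heads are within 40 mm of where they stood (all of step 3 and all of step 4 and velocity of joint hood between -0.05 and 0.05 rad/s and linear speed of head_a below 0.02 m/s and distance of each of head_b, head_c from where it was at the start of the episode below 0.04 m); the robot touches nothing.
It fails at once if a bystander (cup, carton or tape roll) is moved by more than 40 mm (distance of any of specimen_cup, reagent_box, tape_roll from where it was at the start of the episode above 0.04 m).
It fails at once if the matching head is dropped onto the drive plate (it moves faster than 0.65 m/s less than 40 mm above the plate) (z of head_a in the frame of drive below 0.04 m and horizontal distance between head_a and drive below 0.03 m and linear speed of head_a above 0.65 m/s).
It also fails if it takes over 67 s, if anything falls off the work surface, if the arm or the gripper's body presses on something with over 40 N, if the wrist force passes 120 N, or if a joint passes its speed limit or range.

## Working session

There is one attempt and no reset: what is moved stays moved. The work goes in short steps, Python scripts to look and compute and a shell command to move; the robot and the scene stay as the last step left them, time stands still between calls to the robot, and variables do not carry over. Pictures are saved under pics/ and viewed, and the job is handed in when it is done.

```bash
mkdir -p pics; python3 - <<'E'
from bench import bot, eyes, spotter
import cv2, numpy as np
print(bot.observe(), bot.grasp_offset)
for n in ("scene","top"):
    im=eyes.grab_frame(n); cv2.imwrite(f"pics/{n}0.png",im[:,:,::-1])
    c=eyes.calibration(n); print(n,np.round(c["camera_matrix"],2).tolist(),np.round(c["extrinsics"],4).tolist())
    for l in ("shaker","drive","head_a","hood","hood_grip","specimen_cup"):
        print(l,[(np.round(np.array(d["extent"])*[640,480,640,480],1).tolist(),round(d["confidence"],2)) for d in spotter.find_in(n,l)])
print(bot.observe()["t"])
E
```

```text
{'t': 0.0, 'joint_pos': array([-1.21506933,  0.47779022,  0.02237203,  1.55641008, -0.01148829,
        1.10926769, -0.08311509]), 'joint_vel': array([ 0.00176439,  0.00064215,  0.00018724,  0.00104188, -0.00116823,
       -0.00106743,  0.00046421]), 'joint_torque': array([-5.67159732e-04, -5.82846701e+01,  1.53433476e+00, -2.72618651e+01,
       -5.43537398e-02,  1.68333622e-02,  1.69947357e-04]), 'position': array([301.75379859, 603.15484275, 221.70643365]), 'tool_rot': array([-1.24990543e-04,  2.29848169e-01,  9.73226108e-01, -8.64383992e-04]), 'contact_force': array([ 0.16016919,  0.35512506, -0.09951977]), 'moment': array([-0.00255504,  0.02093939,  0.03496027]), 'grip_width': 0.9984126490099534} 18.700000000000003
scene [[565.22, 0.0, 313.59], [0.0, 565.22, 242.16], [0.0, 0.0, 1.0]] [[-0.5038, -0.8637, -0.0134, 334.3685], [-0.4132, 0.2546, -0.8743, 270.115], [0.7586, -0.4349, -0.4851, 810.2172], [0.0, 0.0, 0.0, 1.0]]
shaker [([423.9, 211.4, 164.7, 103.5], 0.66)]
drive [([421.8, 222.7, 31.5, 7.6], 0.77)]
head_a [([329.3, 290.1, 67.5, 50.2], 0.98), ([190.5, 333.7, 70.9, 57.9], 0.82), ([262.5, 314.4, 68.7, 48.5], 0.64), ([185.0, 274.6, 33.0, 37.5], 0.25)]
hood [([409.3, 194.2, 120.7, 62.4], 0.86), ([423.5, 211.2, 161.2, 104.3], 0.61)]
hood_grip [([407.9, 194.1, 122.0, 65.7], 0.58), ([426.4, 213.8, 157.9, 107.5], 0.27)]
specimen_cup []
top [[514.51, 0.0, 315.02], [0.0, 514.51, 237.15], [0.0, 0.0, 1.0]] [[-0.0033, -0.9996, -0.0276, 95.0685], [-0.9854, 0.008, -0.1703, 534.4735], [0.1704, 0.0266, -0.985, 1095.3418], [0.0, 0.0, 0.0, 1.0]]
shaker [([465.5, 224.9, 144.9, 125.8], 0.78)]
drive []
head_a [([316.5, 277.0, 54.5, 56.7], 0.75), ([197.2, 275.1, 57.7, 53.3], 0.75), ([254.1, 278.7, 58.7, 57.1], 0.62)]
hood [([455.0, 226.5, 102.3, 120.0], 0.9)]
hood_grip []
specimen_cup [([217.5, 198.8, 33.7, 33.3], 0.75)]
0.7
```

View pics/top0.png

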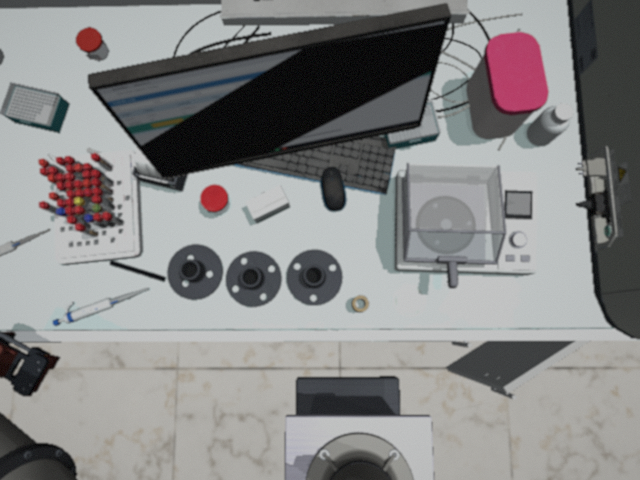

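View pics/scene0.png

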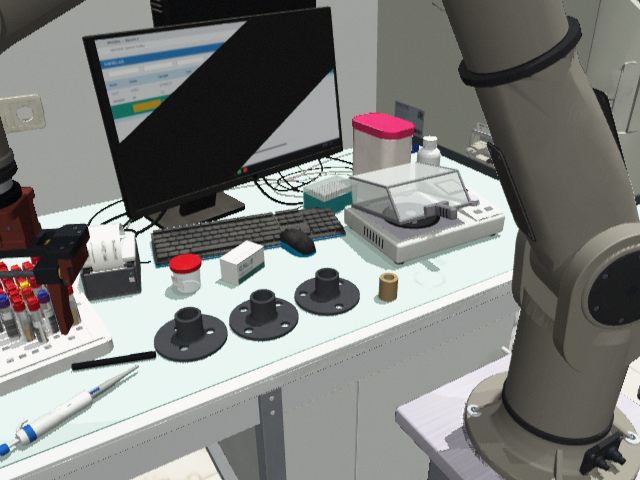

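```bash
python3 - <<'E'
import cv2
t=cv2.imread("pics/top0.png")
cv2.imwrite("pics/top0_heads.png",cv2.resize(t[240:315,160:355],None,fx=4,fy=4,interpolation=cv2.INTER_CUBIC))
cv2.imwrite("pics/top0_shk.png",cv2.resize(t[150:300,380:550],None,fx=4,fy=4,interpolation=cv2.INTER_CUBIC))
E
```

```text
(no output)
```

View pics/top0_heads.png

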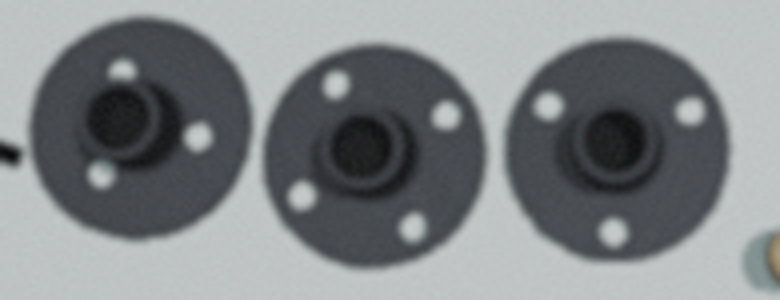

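View pics/top0_shk.png

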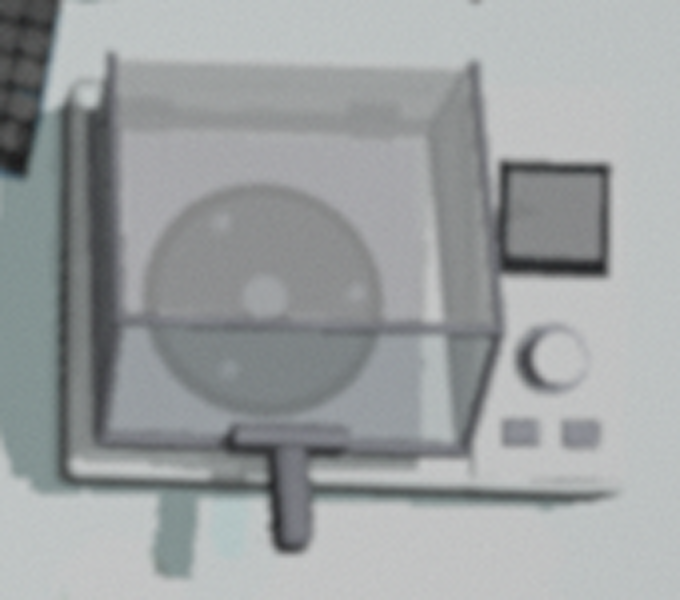

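The top view shows three heads. The right one, near (315,277), has 3 holes on the wide circle, so it is head_a. The middle one (253,279) has 4 holes, and the left one (195,272) has 3 on the small circle. The shaker is at right, with its hood shut, the grip lug near (453,273), and three studs showing through the hood. Next I'll measure these.

```bash
cat > h.py <<'E'
import cv2, numpy as np
from bench import bot, eyes, spotter
def cal(n):
    c=eyes.calibration(n); return np.array(c["camera_matrix"]),np.array(c["extrinsics"])
def back(n,px,z):
    K,T=cal(n); out=[]
    for u,v in np.atleast_2d(px):
        d=T[:3,:3].T@np.linalg.solve(K,[u,v,1]); o=-T[:3,:3].T@T[:3,3]
        out.append(o+d*(z-o[2])/d[2])
    return np.array(out)
def proj(n,P):
    K,T=cal(n); q=(T[:3,:3]@np.atleast_2d(P).T).T+T[:3,3]; q=(K@q.T).T; return q[:,:2]/q[:,2:]
def blobs(n,im,box,lo=None,hi=None,amin=5,amax=1e9):
    x0,y0,x1,y1=box; g=cv2.cvtColor(im[y0:y1,x0:x1],cv2.COLOR_BGR2GRAY)
    m=((g>=(lo or 0))&(g<=(hi or 255))).astype(np.uint8)
    k,l,s,c=cv2.connectedComponentsWithStats(m)
    return [(s[i,4],c[i]+[x0,y0]) for i in range(1,k) if amin<=s[i,4]<=amax]
E
python3 - <<'E'
from h import *
im=cv2.imread("pics/top0.png")
g=cv2.cvtColor(im,cv2.COLOR_BGR2GRAY)
# head_a
x0,y0,x1,y1=284,245,346,308
sub=g[y0:y1,x0:x1]; m=(sub<130).astype(np.uint8)
cs,_=cv2.findContours(m,cv2.RETR_EXTERNAL,cv2.CHAIN_APPROX_NONE); c=max(cs,key=cv2.contourArea)
P=back("top",c[:,0]+[x0,y0],8)
(cx,cy),r=cv2.minEnclosingCircle(P[:,:2].astype(np.float32)); e=cv2.fitEllipse(P[:,:2].astype(np.float32)); print("flange",cx,cy,r,e)
big=cv2.resize(g,None,fx=4,fy=4,interpolation=cv2.INTER_CUBIC)
def cent(u,v,w=4):
    p=g[v-w:v+w+1,u-w:u+w+1].astype(float); p=np.clip(p-(p.min()+p.max())/2,0,None)
    yy,xx=np.mgrid[v-w:v+w+1,u-w:u+w+1]; return (p*xx).sum()/p.sum(),(p*yy).sum()/p.sum()
h=[cent(297,266),cent(332,267),cent(313,298)]
H=back("top",h,4); print("holes",h,H.round(1)); cc=H.mean(0); print(cc, [ (np.hypot(*(p-cc)[:2]).round(1),np.degrees(np.arctan2(*(p-cc)[1::-1])).round(1)) for p in H])
s=[cent(380+222//4,150+222//4,3),cent(380+89,150+73,3),cent(380+57,150+92,3)]
S=back("top",s,76); print("studs",s,S.round(1)); cc=S.mean(0); print(cc, [ (np.hypot(*(p-cc)[:2]).round(1),np.degrees(np.arctan2(*(p-cc)[1::-1])).round(1)) for p in S])
# grip lug, top z=85
print("lug base/tip",back("top",[[380+290/4,150+450/4],[380+291/4,150+548/4]],85).round(1))
# shaker deck corners z=55: front-left, back-left 
print(back("top",[[380+66/4,150+478/4],[380+72/4,150+85/4],[380+618/4,150+490/4]],55).round(1))
print("bystander tape",back("top",[[359.5,303]],46))
E
```

```text
flange 450.4700927734375 96.4044418334961 63.62019348144531 ((450.59552001953125, 96.31810760498047), (124.36082458496094, 125.35932159423828), 11.640156745910645)
holes [(np.float64(296.7089397089397), np.float64(266.0866250866251)), (np.float64(332.16555360281194), np.float64(267.4115992970123)), (np.float64(312.8901303538175), np.float64(297.64357541899443))] [[475.7 135.3   4. ]
 [472.1  54.3   4. ]
 [403.8  98.5   4. ]]
[450.51579298  96.01717608   4.        ] [(np.float64(46.6), np.float64(57.3)), (np.float64(47.0), np.float64(-62.6)), (np.float64(46.8), np.float64(177.0))]
studs [(np.float64(434.9634146341463), np.float64(205.0121951219512)), (np.float64(468.6236559139785), np.float64(222.8279569892473)), (np.float64(436.8721804511278), np.float64(241.81203007518798))] [[ 598.8 -169.7   76. ]
 [ 558.7 -240.1   76. ]
 [ 517.7 -170.3   76. ]]
[ 558.39162525 -193.39319186   76.        ] [(np.float64(46.8), np.float64(30.4)), (np.float64(46.8), np.float64(-89.7)), (np.float64(46.7), np.float64(150.4))]
lug base/tip [[ 471.8 -199.3   85. ]
 [ 420.1 -197.3   85. ]]
[[ 460.9  -85.    55. ]
 [ 682.2  -95.    55. ]
 [ 452.6 -380.8   55. ]]
bystander tape [[389.43041338  -4.00277813  46.        ]]
```

```bash
python3 - <<'E'
from h import *
print("rim",back("top",[[405,260],[496.25,262.5]],60).round(1), "tip72",back("top",[[452.7,287.3]],72).round(1))
def pts(cx,cy,yaw):
    c,s=np.cos(yaw),np.sin(yaw)
    f=lambda x,y,z:(cx+c*x-s*y,cy+s*x+c*y,z)
    return [f(-125-25,y,z) for y in(-9,9) for z in (59,85)]+[f(-125+30,y,z) for y in(-9,9) for z in (59,85)]+[f(100,-94,60),f(100,94,60),f(-90,94,60),f(-90,-94,60)]
for n in("top","scene"):
    im=cv2.imread(f"pics/{n}0.png")
    b=(380,150,550,300) if n=="top" else (330,140,520,280)
    o=cv2.resize(im[b[1]:b[3],b[0]:b[2]],None,fx=4,fy=4,interpolation=cv2.INTER_CUBIC)
    for yaw,col in((-.035,(0,0,255)),(0.0,(0,200,0))):
        for i,p in enumerate(proj(n,pts(558.4,-193.4,yaw))):
            q=((p-[b[0],b[1]])*4+1.5).astype(int); cv2.circle(o,tuple(int(v) for v in q),3,col,-1)
    cv2.imwrite(f"pics/ov_{n}.png",o)
E
```

```text
rim [[ 480.9 -103.3   60. ]
 [ 474.2 -298.9   60. ]] tip72 [[ 420.4 -200.3   72. ]]
```

View pics/ov_top.png

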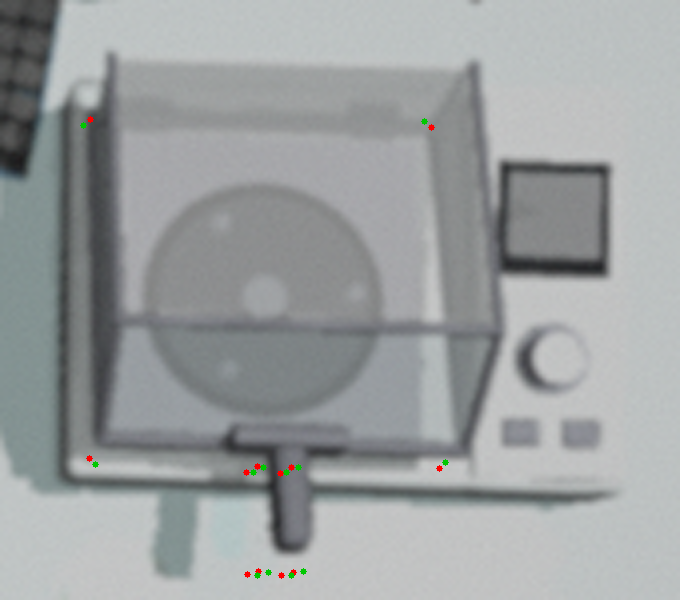

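View pics/ov_scene.png

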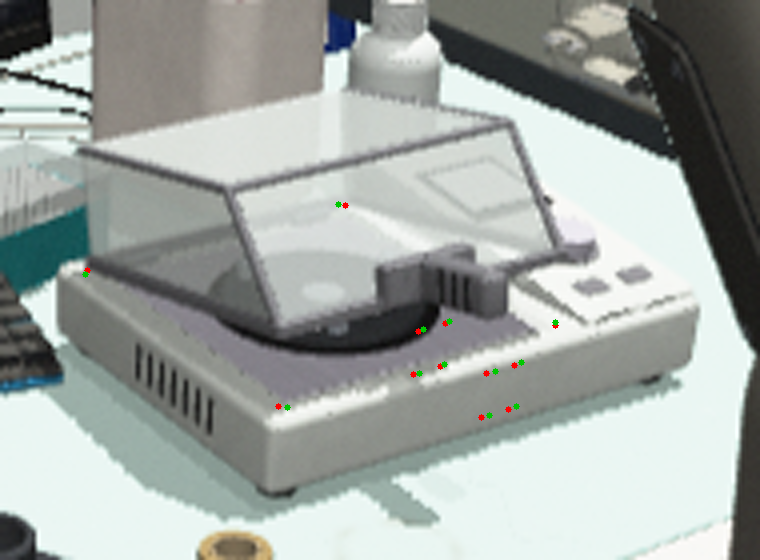

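```bash
cat > hood.py <<'E'
from h import *
C=np.array([558.4,-193.4])
def W(yaw,th,P,C=C):
    # P in hood frame (shut: axes as shaker, origin hinge)
    P=np.atleast_2d(P).astype(float); c,s=np.cos(th),np.sin(th)
    x=P[:,0]*c+P[:,2]*s; z=-P[:,0]*s+P[:,2]*c
    x=x+100; y=P[:,1]; a,b=np.cos(yaw),np.sin(yaw)
    return np.c_[C[0]+a*x-b*y, C[1]+b*x+a*y, 60+z]
E
python3 - <<'E'
from hood import *
from scipy.optimize import least_squares
o={"top":np.array([380,150]),"scene":np.array([330,140])}
R=[(-190,94,0),(-190,-94,0)]
obs={"top":[(100,443),(465,452)],"scene":[(278,325),(562,258)]}
def res(p):
    return np.concatenate([(proj(n,W(p[0],p[1],R))-(np.array(obs[n])/4+o[n])).ravel() for n in obs])
r=least_squares(res,[-.03,.2]); print(r.x,r.fun.round(2))
L=[(x,y,z) for x in(-250,-195) for y in(-9,9) for z in(-1,25)]
for n in obs:
    im=cv2.imread(f"pics/ov_{n}.png")
    for p in proj(n,W(*r.x,L+R)): cv2.circle(im,tuple(int(v) for v in (p-o[n])*4+1.5),3,(255,0,0),-1)
    cv2.imwrite(f"pics/ov2_{n}.png",im)
print(W(*r.x,[(-225,0,12)]).round(1))
E
```

```text
[-0.0323354   0.21964495] [-0.23 -0.92 -0.48 -0.87 -0.13  1.56 -1.16 -1.13]
[[ 441.5 -189.6  120.7]]
```

View pics/ov2_top.png

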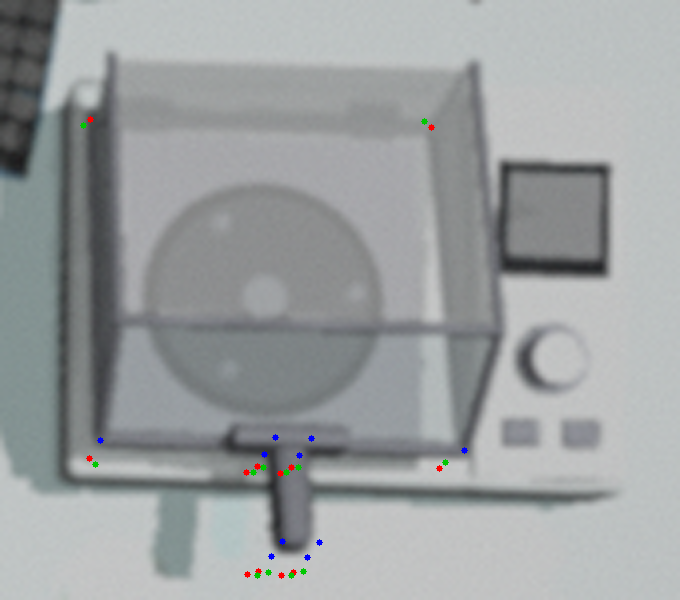

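View pics/ov2_scene.png

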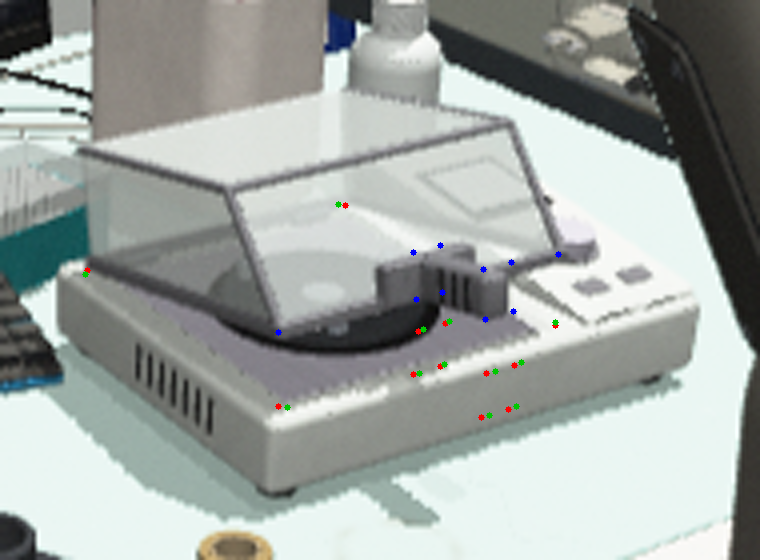

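```bash
cat > go.py <<'E'
import sys, json
from h import *
from scipy.spatial.transform import Rotation as Ro
def units(targets, yaws=None, pose=None):
    """targets: world TCP xyz ; yaws: desired world angle(deg) of tool y, or None"""
    s=bot.observe(); p=np.array(s["position"]); q=np.array(s["tool_rot"])
    R=Ro.from_quat(q[[1,2,3,0]]).as_matrix()
    ay=np.degrees(np.arctan2(R[1,1],R[0,1]))
    print("t",round(s["t"],2),"pos",p.round(1),"yaw",ay.round(2),"tilt",R[:,2].round(3),"F",np.round(s["contact_force"],1),"grip",round(s["grip_width"],3))
    for i,t in enumerate(targets):
        d=R.T@(np.array(t)-p)/25
        y=0 if yaws is None or yaws[i] is None else -((yaws[i]-ay+180)%360-180)/6
        print(np.round(d,2).tolist(),round(y,2))
E
python3 - <<'E'
from go import *
units([(470,150,240),(441.5,-189,225)],[88.2,88.2])
for a,b in (((447,10),(330,8)),((420,125),(343,150))):
    Kt,Tt=cal("top");Ks,Ts=cal("scene")
    X=cv2.triangulatePoints(Kt@Tt[:3],Ks@Ts[:3],np.array(a,float),np.array(b,float)); print((X[:3]/X[3]).ravel().round())
E
```

```text
t 0.7 pos [302.  603.7 222.7] yaw 63.43 tilt [-0.  0. -1.] F [ 0.2 -0.4  0.1] grip 0.998
[-14.13, -13.22, -0.69] -4.13
[-19.18, -25.86, -0.09] -4.13
[ 792. -118.  483.]
[ 743. -128.  172.]
```

```bash
python3 -m creep '[-1.5,-1.4,-0.3,-0.5,0, -3.1,-2.9,-0.6,-1,0, -4.7,-4.4,-0.7,-1.5,0, -6.3,-5.9,-0.7,-2,0, -7.9,-7.4,-0.7,-2.5,0, -9.5,-8.9,-0.7,-3,0, -11.1,-10.4,-0.7,-3.5,0, -12.7,-11.9,-0.7,-4.1,0, -13.6,-13.5,-0.7,-4.1,0, -14.4,-15.5,-0.6,-4.1,0]' 20; python3 - <<'E'
from go import *
units([(441.5,-189,220),(441.5,-189,160),(441.5,-189,100)],[88.2]*3)
E
```

```text
t: 1.95
position: [451.2, 94.8, 238.0]
tool_rot: [0.001, 0.017, 1.0, 0.0]
contact_force: [1.2, -0.6, 0.7]
grip_width: 1.001
t 1.95 pos [451.2  94.8 238. ] yaw 88.03 tilt [ 0.001  0.001 -1.   ] F [ 1.2 -0.6  0.7] grip 1.001
[-0.0, -11.36, 0.72] -0.03
[0.0, -11.36, 3.12] -0.03
[0.0, -11.36, 5.52] -0.03
```

```bash
python3 -m creep '[0,-1.6,0.1,0,0, 0,-3.2,0.2,0,0, 0,-4.8,0.3,0,0, 0,-6.4,0.4,0,0, 0,-8,0.5,0,0, 0,-9.6,0.6,0,0, 0,-10.8,0.7,0,0, 0,-11.3,0.7,0,0, 0,-11.36,1,0,0.2, 0,-11.36,1.5,0,0.3]' 20; python3 - <<'E'
from go import *
im=eyes.grab_frame("scene"); cv2.imwrite("pics/s1.png",im[:,:,::-1])
cv2.imwrite("pics/s1c.png",cv2.resize(im[100:280,330:520,::-1],None,fx=4,fy=3.3))
im=eyes.grab_frame("top"); cv2.imwrite("pics/t1.png",im[:,:,::-1])
units([(441.5,-189,160),(441.5,-189,100)],[88.2]*2)
E
```

```text
t: 3.2
position: [441.2, -186.5, 199.6]
tool_rot: [0.0, 0.016, 1.0, 0.0]
contact_force: [-0.1, -0.1, 0.1]
grip_width: 0.816
t 3.3 pos [ 439.9 -186.1  198.4] yaw 88.14 tilt [-0.003  0.001 -1.   ] F [-0.2  0.2  0.4] grip 0.729
[-0.07, -0.11, 1.54] -0.01
[-0.08, -0.12, 3.94] -0.01
```

View pics/s1c.png

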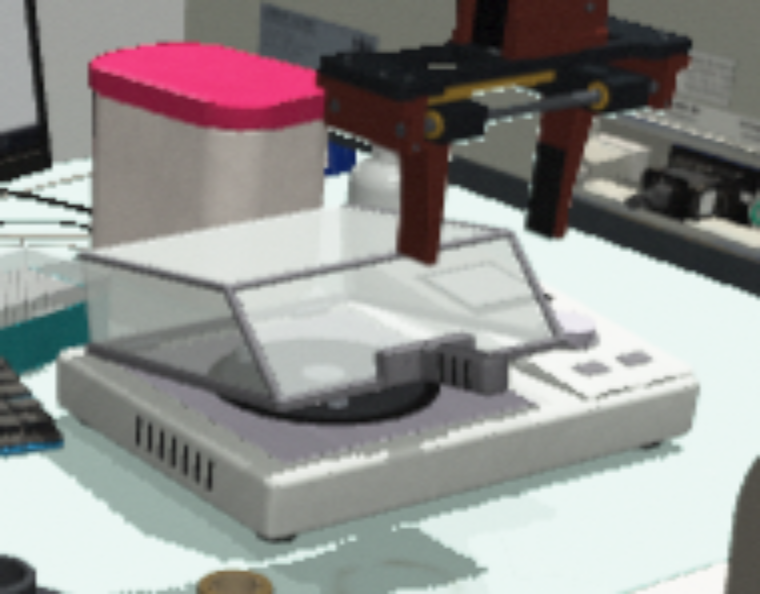

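View pics/t1.png

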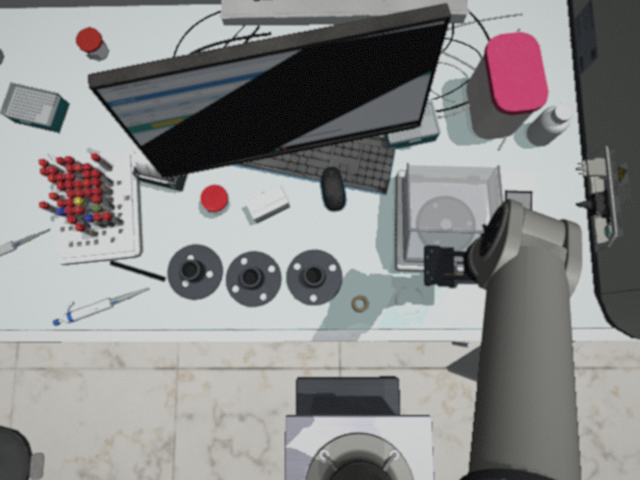

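The gripper is above the lug with its fingers to either side (scene crop fingers near (425,250) and (550,230), lug near (460,370)). Lowering and closing.

```bash
python3 -m creep '[0,-0.1,0.8,0,0.3, 0,-0.1,1.6,0,0.3, 0,-0.1,2.4,0,0.3, 0,-0.1,3.2,0,0.3, 0,-0.1,3.9,0,0.3, 0,-0.1,3.9,0,0.5, 0,-0.1,3.9,0,1, 0,-0.1,3.9,0,1, 0,-0.1,3.9,0,1, 0,-0.1,3.9,0,1]' 25; python3 - <<'E'
from go import *
from hood import W
im=eyes.grab_frame("scene"); 
cv2.imwrite("pics/s2c.png",cv2.resize(im[100:280,330:520,::-1],None,fx=4,fy=3.3))
th=[0.35,.5,.65,.8,.95,1.1,1.25,1.4,1.5]
p0=bot.observe()["position"]
print(W(-.033,.215,[(-225,0,12)]))
G=np.array([W(-.033,t,[(-225,0,12)])[0] for t in th])
units([tuple(g-[0,0,18.7]) for g in G])
E
```

```text
t: 4.55
position: [440.9, -191.0, 103.0]
tool_rot: [0.001, 0.018, 1.0, -0.0]
contact_force: [-0.3, -1.0, 0.7]
grip_width: 0.204
[[ 441.20432246 -189.53113814  119.7268881 ]]
t 4.6 pos [ 440.9 -191.   103. ] yaw 87.96 tilt [ 0.001 -0.001 -1.   ] F [ 1.1 -2.7  1.7] grip 0.203
[-0.41, 0.06, -1.07] 0
[-1.03, 0.06, -2.27] 0
[-1.83, 0.06, -3.36] 0
[-2.78, 0.06, -4.32] 0
[-3.86, 0.06, -5.13] 0
[-5.05, 0.07, -5.76] 0
[-6.32, 0.07, -6.22] 0
[-7.65, 0.07, -6.47] 0
[-8.55, 0.08, -6.53] 0
```

View pics/s2c.png

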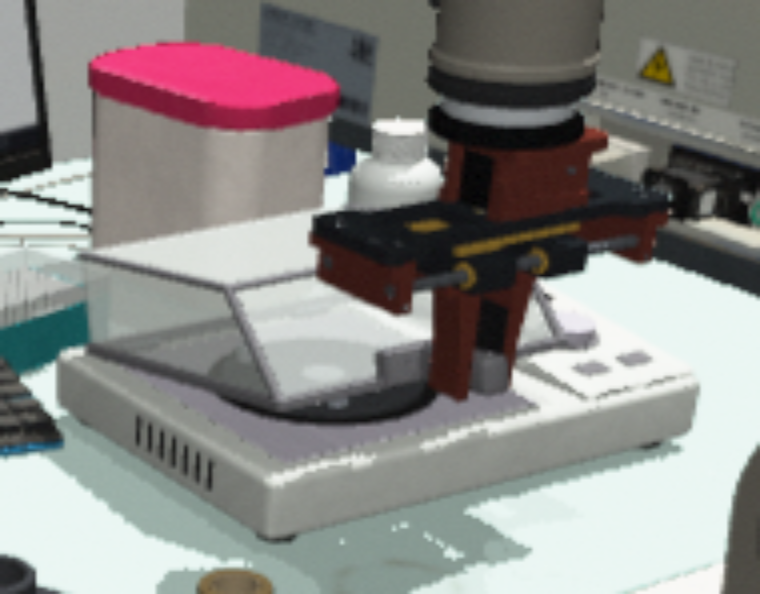

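The lug is pinched (opening 17.9 mm, as it should be). Raising along the arc.

```bash
python3 -m creep '[-0.13,0,-0.5,0,1, -0.41,0,-1.1,0,1, -0.7,0,-1.7,0,1, -1.03,0,-2.27,0,1, -1.4,0,-2.83,0,1, -1.83,0,-3.36,0,1, -2.3,0,-3.85,0,1, -2.78,0,-4.32,0,1, -3.3,0,-4.74,0,1, -3.86,0,-5.13,0,1]' 30; python3 - <<'E'
from go import *
from hood import W
im=eyes.grab_frame("scene"); 
cv2.imwrite("pics/s3c.png",cv2.resize(im[50:280,330:520,::-1],None,fx=3,fy=2.6))
th=[1.02,1.1,1.18,1.25,1.32,1.4,1.46,1.5]
G=np.array([W(-.033,t,[(-225,0,12)])[0] for t in th])
units([tuple(g-[0,0,18.7]) for g in G])
E
```

```text
t: 5.85
position: [535.9, -194.7, 230.9]
tool_rot: [-0.002, 0.018, 1.0, -0.0]
contact_force: [-1.6, -5.6, -5.2]
grip_width: 0.202
t 5.9 pos [ 538.2 -194.8  232.2] yaw 88.01 tilt [-0.001 -0.002 -1.   ] F [-2.9 -2.9  3.8] grip 0.202
[-0.5, 0.08, -0.28] 0
[-1.15, 0.08, -0.6] 0
[-1.82, 0.08, -0.87] 0
[-2.42, 0.08, -1.06] 0
[-3.04, 0.08, -1.2] 0
[-3.75, 0.09, -1.32] 0
[-4.29, 0.09, -1.36] 0
[-4.65, 0.09, -1.38] 0
```

View pics/s3c.png

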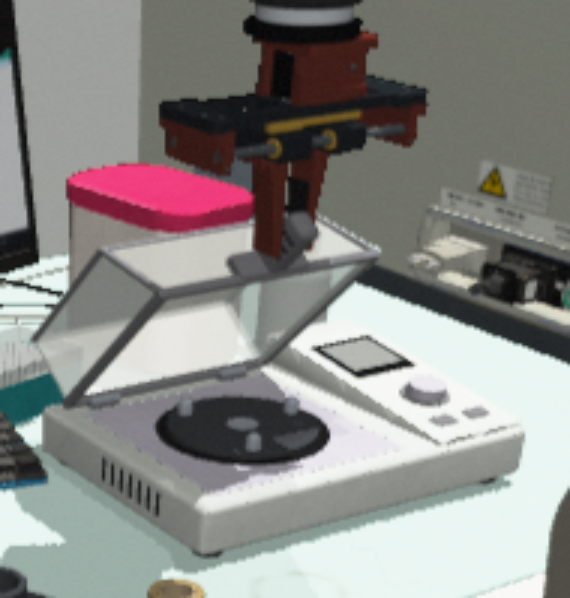

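```bash
python3 -m creep '[-0.5,0,-0.28,0,1, -1.15,0,-0.6,0,1, -1.82,0,-0.87,0,1, -2.42,0,-1.06,0,1, -3.04,0,-1.2,0,1, -3.75,0,-1.32,0,1, -4.29,0,-1.36,0,1, -4.75,0,-1.38,0,1, -4.75,0,-1.38,0,1, -4.75,0,-1.38,0,1]' 30; python3 - <<'E'
from go import *
from hood import W
im=eyes.grab_frame("scene"); 
cv2.imwrite("pics/s4c.png",cv2.resize(im[50:280,330:520,::-1],None,fx=3,fy=2.6))
units([])
print(W(-.033,1.5,[(-225,0,12),(-250,0,12)]))
E
```

```text
t: 7.15
position: [656.9, -199.5, 267.3]
tool_rot: [0.002, 0.018, 1.0, -0.001]
contact_force: [1.4, -4.8, 3.0]
grip_width: 0.202
t 7.2 pos [ 656.9 -199.4  267.3] yaw 87.99 tilt [ 0.003 -0.003 -1.   ] F [ 2.4 -4.8  3.1] grip 0.2
[[ 654.40177277 -196.56920901  285.28521841]
 [ 652.63430555 -196.51086141  310.22259307]]
```

View pics/s4c.png

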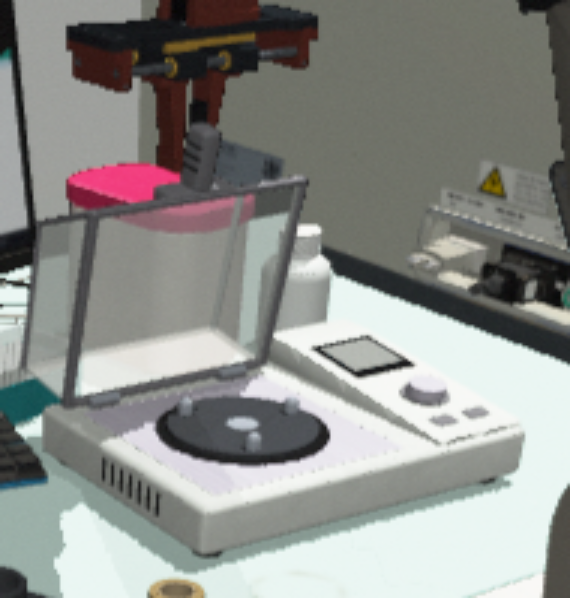

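The hood is upright at about 1.5 rad. Releasing and retreating upward.

```bash
python3 -m creep '[0,0,0,0,0.4, 0,0,0,0,0.4, 0,0,-0.3,0,0.3, 0,0,-1,0,0.2, 0,0,-2,0,0, 0,0,-3,0,0, 0.6,1.2,-3.2,0,0, 1.5,3,-3.2,-0.5,0, 2.5,5,-3,-1,0, 3.5,7,-2.5,-1.5,0]' 25; python3 - <<'E'
from go import *
im=eyes.grab_frame("top"); cv2.imwrite("pics/t5.png",im[:,:,::-1])
im=eyes.grab_frame("scene"); cv2.imwrite("pics/s5.png",im[:,:,::-1])
units([(450.5,96.1,150),(450.5,96.1,60),(450.5,96.1,21.3)],[112]*3)
E
```

```text
t: 8.45
position: [574.3, -18.3, 329.8]
tool_rot: [0.002, -0.062, 0.998, 0.0]
contact_force: [1.3, 0.5, 0.2]
grip_width: 0.998
t 8.55 pos [572.4 -12.7 328.1] yaw 97.61 tilt [-0.002  0.004 -1.   ] F [ 0.3  0.5 -0.1] grip 1.001
[4.25, 4.93, 7.15] -2.4
[4.24, 4.92, 10.75] -2.4
[4.24, 4.91, 12.29] -2.4
```

View pics/t5.png

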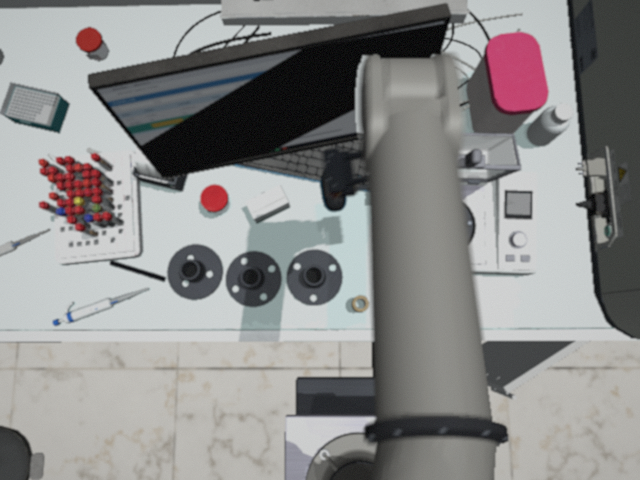

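View pics/s5.png

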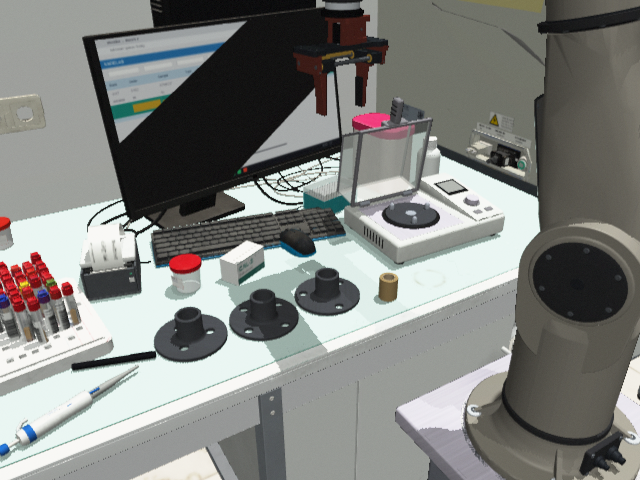

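The hood stays upright, and the heads and bystanders haven't moved. Going to head_a.

```bash
python3 -m creep '[0.8,1,1,-0.5,0, 1.7,2,2.4,-1,0, 2.6,3,4,-1.5,0, 3.4,4,5.6,-2,0, 4.1,4.8,7.1,-2.4,0, 4.25,4.93,8,-2.4,0, 4.25,4.93,9,-2.4,0, 4.25,4.93,9,-2.4,0, 4.25,4.93,9,-2.4,0, 4.25,4.93,9,-2.4,0]'; python3 - <<'E'
from go import *
im=eyes.grab_frame("scene"); cv2.imwrite("pics/s6.png",cv2.resize(im[180:360,230:430,::-1],None,fx=4,fy=3.3))
im=eyes.grab_frame("top"); cv2.imwrite("pics/t6.png",im[:,:,::-1])
units([(450.5,96.1,60),(450.5,96.1,21.3)],[112]*2)
E
```

```text
t: 9.8
position: [455.0, 89.6, 104.1]
tool_rot: [0.001, -0.186, 0.983, 0.0]
contact_force: [0.5, -0.1, -0.7]
grip_width: 0.998
t 9.9 pos [454.6  89.7 103.8] yaw 111.41 tilt [ 0.002  0.001 -1.   ] F [-0.7 -0.2  0.5] grip 0.996
[0.06, 0.3, 1.75] -0.1
[0.06, 0.3, 3.3] -0.1
```

View pics/s6.png

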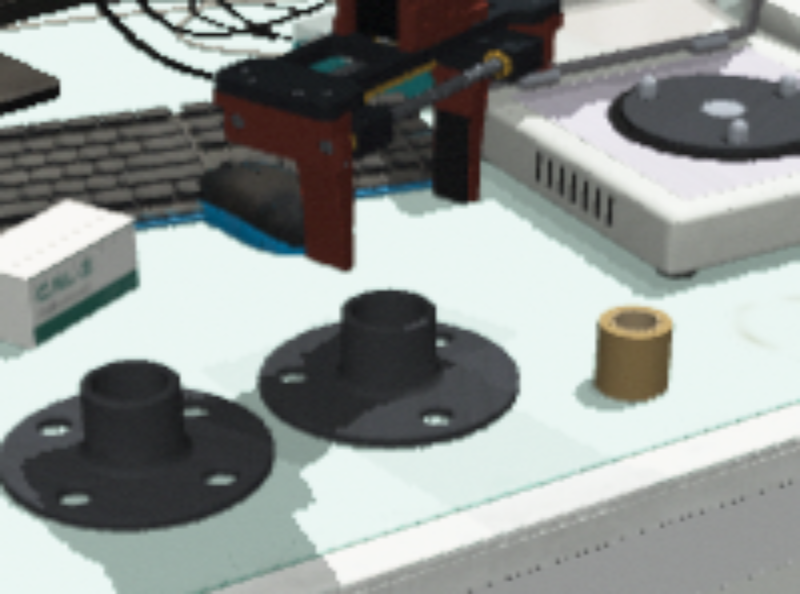

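View pics/t6.png

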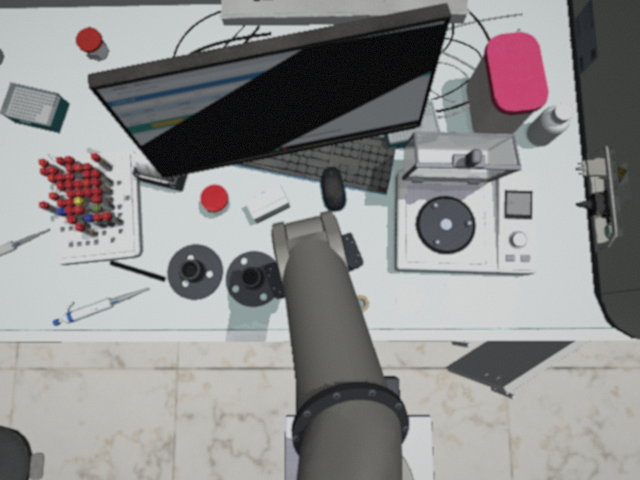

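```bash
python3 - <<'E'
from h import *
p=proj("scene",[(454.6,89.7,104),(450.5,96.1,54),(558.4,-193.4,63)]); print(p.round(1), ((p-[230,180])*[4,3.3]).round(0))
im=cv2.imread("pics/t6.png"); g=cv2.cvtColor(im,cv2.COLOR_BGR2GRAY)
x0,y0,x1,y1=405,190,490,260
m=(g[y0:y1,x0:x1]<110).astype(np.uint8)
cs,_=cv2.findContours(m,cv2.RETR_EXTERNAL,cv2.CHAIN_APPROX_NONE); c=max(cs,key=cv2.contourArea)
P=back("top",c[:,0]+[x0,y0],63)[:,:2].astype(np.float32); print("disc",cv2.fitEllipse(P),cv2.minEnclosingCircle(P))
def cent(u,v,w=3):
    p=g[v-w:v+w+1,u-w:u+w+1].astype(float); p=np.clip(p-(p.min()+p.max())/2,0,None)
    yy,xx=np.mgrid[v-w:v+w+1,u-w:u+w+1]; return (p*xx).sum()/p.sum(),(p*yy).sum()/p.sum()
s=[cent(435,205),cent(469,223),cent(437,242)];S=back("top",s,73);cc=S.mean(0)
print(S.round(1),cc,[ (np.hypot(*(p-cc)[:2]).round(1),np.degrees(np.arctan2(*(p-cc)[1::-1])).round(1)) for p in S])
cv2.imwrite("pics/t6c.png",cv2.resize(im[180:270,400:495],None,fx=6,fy=6,interpolation=cv2.INTER_CUBIC))
E
```

```text
[[327.6 249.7]
 [325.9 274.1]
 [409.9 213.6]] [[391. 230.]
 [384. 310.]
 [719. 111.]]
disc ((558.6930541992188, -192.6199951171875), (125.79541778564453, 127.9529800415039), 92.3284683227539) ((558.8291625976562, -192.60403442382812), 65.04899597167969)
[[ 600.6 -171.6   73. ]
 [ 560.  -242.3   73. ]
 [ 519.  -171.9   73. ]] [ 559.8584095  -195.29467444   73.        ] [(np.float64(47.1), np.float64(30.1)), (np.float64(47.1), np.float64(-89.8)), (np.float64(47.1), np.float64(150.2))]
```

View pics/t6c.png

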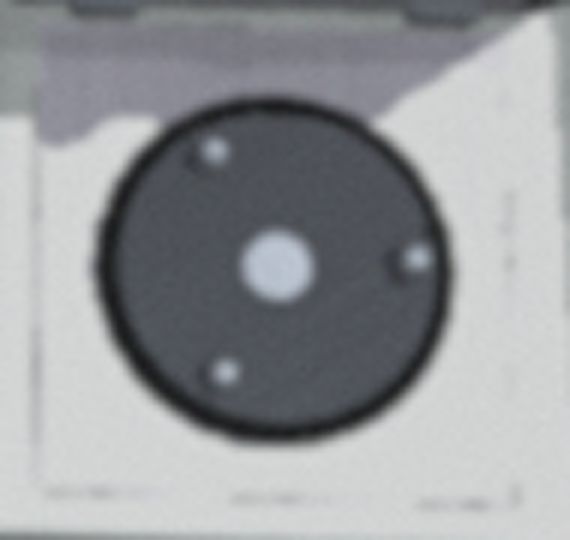

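```bash
python3 -m creep '[0.06,0.3,0.5,-0.1,0, 0.06,0.3,1,-0.1,0, 0.06,0.3,1.75,-0.1,0, 0.06,0.3,2.4,-0.1,0, 0.06,0.3,2.9,-0.1,0, 0.06,0.3,3.3,-0.1,0, 0.06,0.3,3.3,-0.1,0, 0.06,0.3,3.3,-0.1,0, 0.06,0.3,3.3,-0.1,0.3, 0.06,0.3,3.3,-0.1,0.6]' 30; python3 - <<'E'
from go import *
print(back("top",[[400+277.5/6-.4,180+266/6-.4]],63))
units([(450.5,96.1,21.3)],[112])
E
```

```text
t: 11.15
position: [450.0, 96.1, 20.8]
tool_rot: [0.0, -0.191, 0.982, 0.0]
contact_force: [0.8, -0.1, -0.5]
grip_width: 0.808
[[ 559.23273002 -194.26569703   63.        ]]
t 11.15 pos [450.   96.1  20.8] yaw 112.03 tilt [ 0.001  0.    -1.   ] F [ 0.8 -0.1 -0.5] grip 0.808
[-0.02, -0.01, -0.02] 0.0
```

```bash
python3 -m creep '[0,0,0,0,0.8, 0,0,0,0,1, 0,0,0,0,1, 0,0,0,0,1, 0,0,-0.4,0,1, 0,0,-1,0,1, 0,0,-2,0,1, 0,0,-3,0,1, 0,0,-4,0,1, 0,0,-4.6,0,1]' 40; python3 - <<'E'
from go import *
im=eyes.grab_frame("scene"); cv2.imwrite("pics/s7.png",cv2.resize(im[150:330,230:430,::-1],None,fx=4,fy=3.3))
units([(559,-194,139)],[85])
E
```

```text
t: 12.4
position: [450.1, 96.2, 137.3]
tool_rot: [0.001, -0.191, 0.982, 0.0]
contact_force: [-0.0, -0.2, -2.7]
grip_width: 0.517
t 12.45 pos [450.9  96.4 138.4] yaw 112.01 tilt [ 0.004  0.002 -1.   ] F [ 0.8 -0.4 -1. ] grip 0.516
[0.35, -12.39, -0.03] 4.5
```

View pics/s7.png

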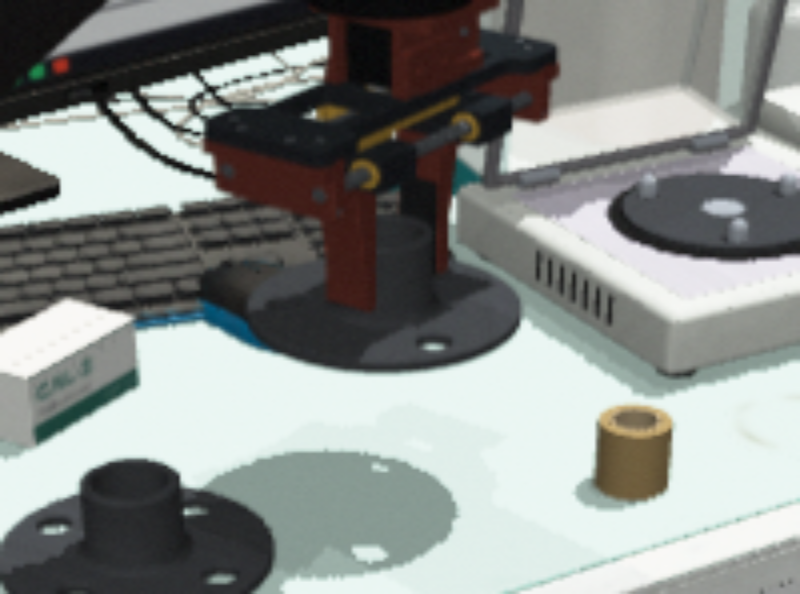

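The head is held level. Carrying it over the drive plate and turning it −27° on the way.

```bash
python3 -m creep '[0.02,-0.7,-0.1,0.3,1, 0.05,-2,-0.2,0.8,1, 0.1,-3.5,-0.2,1.3,1, 0.15,-5,-0.2,1.8,1, 0.2,-6.5,-0.2,2.4,1, 0.25,-8,-0.2,3,1, 0.3,-9.5,-0.2,3.6,1, 0.35,-10.9,-0.1,4.1,1, 0.35,-12,0,4.4,1, 0.35,-12.39,0,4.5,1]' 40;  python3 -m creep '[0,0,0,0,1, 0,0,0,0,1, 0,0,0.1,0,1, 0,0,0.2,0,1, 0,0,0.3,0,1, 0,0,0.4,0,1, 0,0,0.6,0,1, 0,0,0.8,0,1, 0,0,0.8,0,1, 0,0,0.8,0,1]' 40; python3 - <<'E'
from go import *
im=eyes.grab_frame("scene"); cv2.imwrite("pics/s8.png",im[:,:,::-1]); cv2.imwrite("pics/s8c.png",cv2.resize(im[120:280,330:520,::-1],None,fx=4,fy=3.7))
im=eyes.grab_frame("top"); cv2.imwrite("pics/t8.png",im[:,:,::-1]);cv2.imwrite("pics/t8c.png",cv2.resize(im[170:270,395:535,::-1],None,fx=5,fy=5,interpolation=cv2.INTER_CUBIC))
units([(559,-194,139)],[85])
E
```

```text
t: 13.7
position: [556.8, -197.3, 134.2]
tool_rot: [-0.001, 0.046, 0.999, -0.001]
contact_force: [-0.2, 1.2, -2.1]
grip_width: 0.52
t: 14.95
position: [557.8, -194.5, 115.4]
tool_rot: [-0.0, 0.043, 0.999, -0.0]
contact_force: [-0.1, -0.4, -2.5]
grip_width: 0.517
t 15.05 pos [ 557.9 -194.5  115.6] yaw 85.02 tilt [ 0. -0. -1.] F [ 0.4 -0.4 -2.2] grip 0.518
[-0.04, 0.02, -0.94] 0.0
```

View pics/s8c.png

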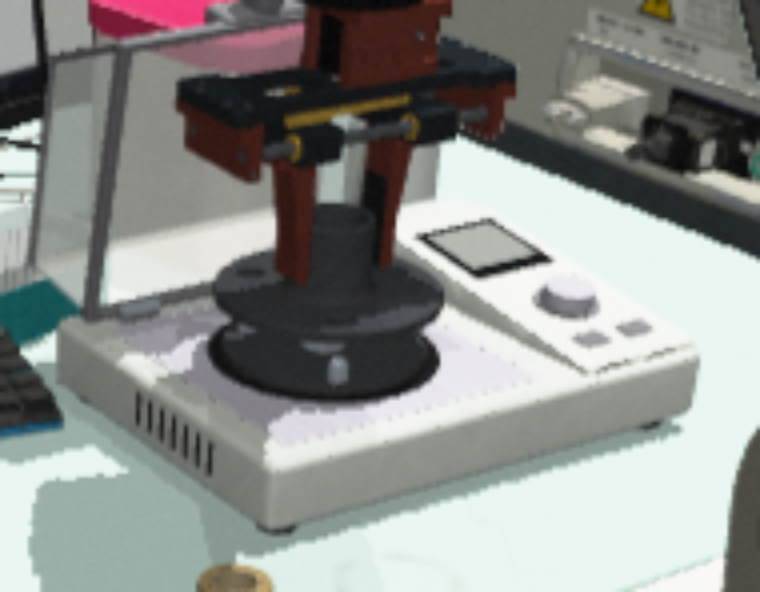

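View pics/t8c.png

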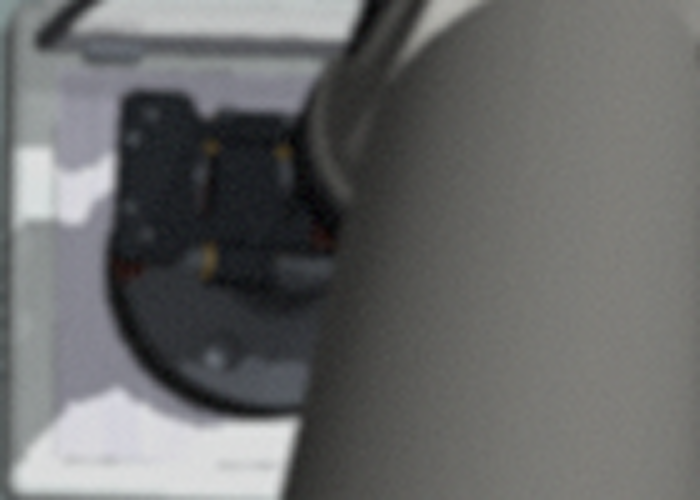

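```bash
python3 - <<'E'
from h import *
def circ(c,r,z,n=40,a0=0): 
    t=np.linspace(0,2*np.pi,n); return np.c_[c[0]+r*np.cos(t),c[1]+r*np.sin(t),np.full(n,z)]
hc=(557.9,-194.5); zb=115.6-20.8; dc=(559,-194)
for n,b,f in (("scene",(370,170,460,240),8),("top",(410,190,480,260),8)):
    im=cv2.imread("pics/%s8.png"%n[0]); o=cv2.resize(im[b[1]:b[3],b[0]:b[2]],None,fx=f,fy=f,interpolation=cv2.INTER_CUBIC)
    def dr(P,col):
        q=((proj(n,P)-[b[0],b[1]]+.5)*f).astype(np.int32); cv2.polylines(o,[q],False,col,1)
    dr(circ(hc,64,zb+8),(0,255,255)); dr(circ(hc,64,zb),(0,255,255)); dr(circ(hc,23,zb+54),(0,255,255))
    dr(circ(dc,58,63),(255,0,255))
    for k in range(3):
        a=np.radians(30.3+120*k); u=np.array([np.cos(a),np.sin(a)])*47
        dr(circ(hc+u,8,zb+8),(0,255,0)); dr(circ(dc+u,6,63),(0,0,255)); dr(circ(dc+u,4,77),(0,0,255))
    cv2.imwrite(f"pics/ov8_{n}.png",o)
E
```

```text
(no output)
```

View pics/ov8_scene.png

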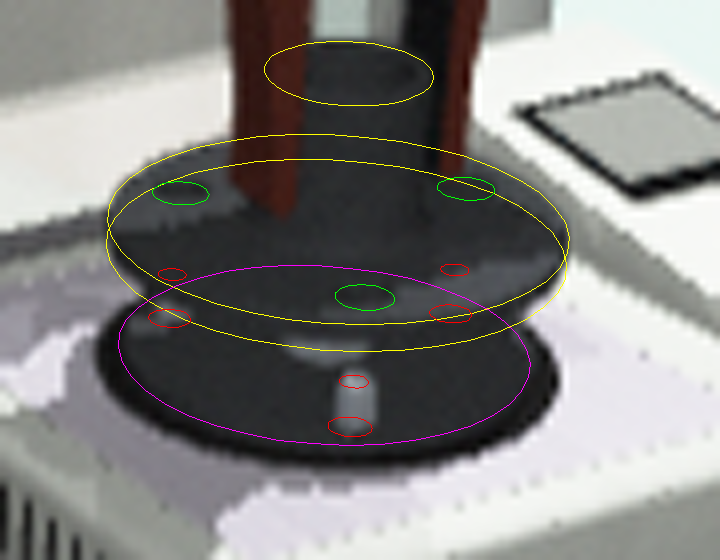

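View pics/ov8_top.png

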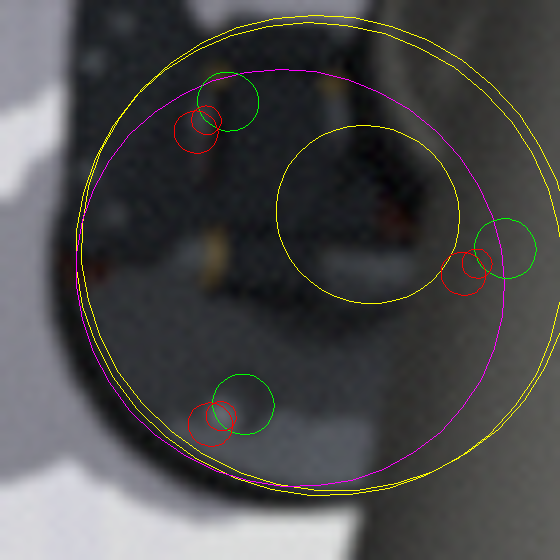

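Projected from the commanded pose, the overlay matches the flange outline and the front stud in the scene picture, at (355,380) in the crop, to about 1 mm. Lowering gently with a force check.

```bash
python3 -m creep '[-0.02,0.02,0.1,0,1, -0.02,0.02,0.25,0,1, -0.02,0.02,0.4,0,1, -0.02,0.02,0.55,0,1, -0.02,0.02,0.65,0,1, -0.02,0.02,0.72,0,1, -0.02,0.02,0.79,0,1, -0.02,0.02,0.86,0,1, -0.02,0.02,0.9,0,1, -0.02,0.02,0.9,0,1]' 40; python3 - <<'E'
from go import *
im=eyes.grab_frame("scene"); cv2.imwrite("pics/s9c.png",cv2.resize(im[170:240,370:460,::-1],None,fx=8,fy=8))
units([(558.5,-194,83.8)],[85])
print(bot.observe()["moment"])
E
```

```text
t: 16.3
position: [558.3, -193.9, 92.8]
tool_rot: [-0.0, 0.043, 0.999, 0.0]
contact_force: [0.0, -0.7, -2.5]
grip_width: 0.515
t 16.35 pos [ 558.3 -193.9   92.9] yaw 85.02 tilt [-0.  0. -1.] F [-0.1 -0.3 -3.1] grip 0.518
[-0.01, -0.0, 0.36] 0.0
[ 0.06742404  0.03782094 -0.00697181]
```

View pics/s9c.png

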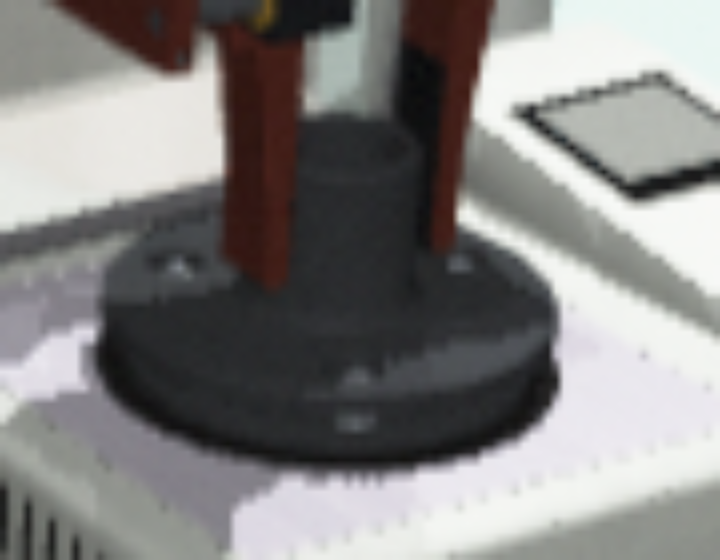

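All three studs are entering the holes with no contact force. Lowering to the plate.

```bash
python3 -m creep '[0,0,0.06,0,1, 0,0,0.12,0,1, 0,0,0.18,0,1, 0,0,0.24,0,1, 0,0,0.29,0,1, 0,0,0.33,0,1, 0,0,0.36,0,1, 0,0,0.37,0,1, 0,0,0.37,0,1, 0,0,0.37,0,1]' 40; python3 - <<'E'
from go import *
im=eyes.grab_frame("scene"); cv2.imwrite("pics/s10c.png",cv2.resize(im[170:240,370:460,::-1],None,fx=8,fy=8))
units([(558.5,-194,83.8)],[85])
E
```

```text
t: 17.6
position: [558.3, -194.0, 83.7]
tool_rot: [0.0, 0.043, 0.999, 0.0]
contact_force: [0.3, -0.1, -2.1]
grip_width: 0.522
t 17.65 pos [ 558.4 -194.    83.7] yaw 85.03 tilt [ 0.  0. -1.] F [ 0.1 -0.9 -2.6] grip 0.517
[-0.01, -0.0, -0.0] 0.0
```

View pics/s10c.png

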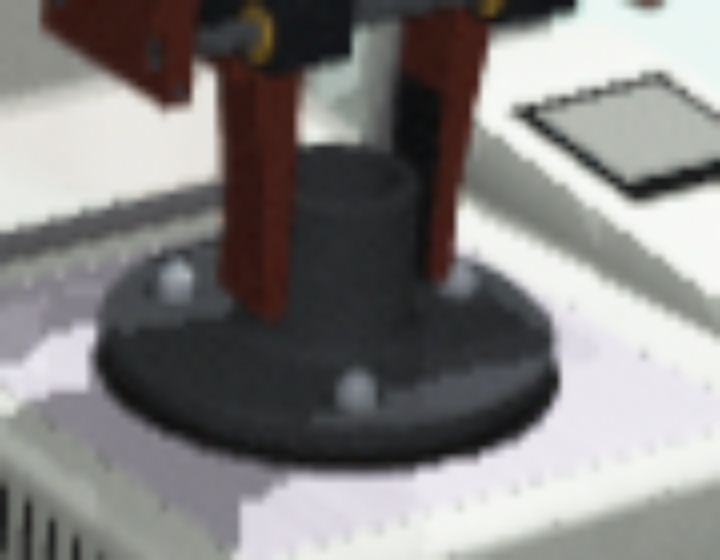

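```bash
python3 -m creep '[0,0,0.01,0,1, 0,0,0.02,0,1, 0,0,0.03,0,1, 0,0,0.04,0,1, 0,0,0.05,0,1, 0,0,0.05,0,1, 0,0,0.05,0,1, 0,0,0.05,0,1, 0,0,0.05,0,1, 0,0,0.05,0,1]' 40
```

```text
t: 18.9
position: [558.4, -193.9, 83.5]
tool_rot: [0.0, 0.043, 0.999, 0.0]
contact_force: [-4.0, 3.0, 10.1]
grip_width: 0.517
```

The head is seated: 10 N upward contact at the expected height. Releasing.

```bash
python3 -m creep '[0,0,0.03,0,0.3, 0,0,0,0,0.2, 0,0,0,0,0.2, 0,0,0,0,0.2, 0,0,0,0,0.2, 0,0,-0.5,0,0.2, 0,0,-1.3,0,0.2, 0,0,-2.3,0,0.2, 0,0,-3.6,0,0.2, 0,0,-5,0,0.2]' 25; python3 - <<'E'
from go import *
im=eyes.grab_frame("scene"); cv2.imwrite("pics/s11c.png",cv2.resize(im[60:250,350:480,::-1],None,fx=4,fy=3))
units([(600,-194,240)],[88.2])
E
```

```text
t: 20.15
position: [558.2, -194.1, 209.1]
tool_rot: [0.0, 0.044, 0.999, -0.0]
contact_force: [0.5, -0.1, -0.5]
grip_width: 0.798
t 20.2 pos [ 560.6 -195.2  214. ] yaw 84.98 tilt [ 0.007 -0.001 -1.   ] F [ 2.1 -0.8  2.5] grip 0.8
[-1.57, 0.18, -1.03] -0.54
```

View pics/s11c.png

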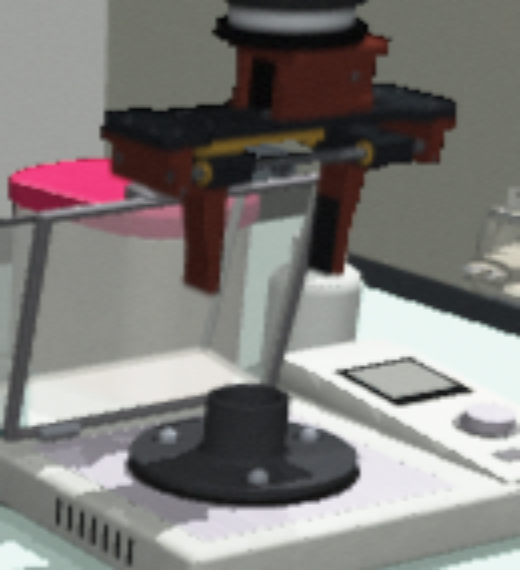

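The head lies flat and all three studs stand through the holes. Back to the lug from above.

```bash
python3 -m creep '[0,0,-1,0,0.2, 0,0,-2.4,0,0.2, 0,0,-3.8,-0.2,0.2, -0.1,0,-5,-0.4,0.2, -0.6,0,-5.5,-0.5,0.2, -1.6,0.1,-5.5,-0.5,0.2, -2.8,0.15,-5.5,-0.5,0.2, -3.6,0.16,-5.5,-0.5,0.2, -3.92,0.16,-5.5,-0.5,0.2, -3.92,0.16,-5.5,-0.5,0.2]' 25; python3 - <<'E'
from go import *
im=eyes.grab_frame("scene"); cv2.imwrite("pics/s12c.png",cv2.resize(im[0:250,330:480,::-1],None,fx=3.5,fy=2.4))
units([(656,-198.5,267)],[88.2])
E
```

```text
t: 21.45
position: [656.1, -198.6, 345.0]
tool_rot: [-0.0, 0.017, 1.0, -0.0]
contact_force: [0.3, 0.6, 0.2]
grip_width: 0.797
t 21.5 pos [ 655.7 -198.8  345.2] yaw 87.99 tilt [-0. -0. -1.] F [-0.4  0.1 -0.4] grip 0.8
[-0.01, 0.01, 3.13] -0.03
```

View pics/s12c.png

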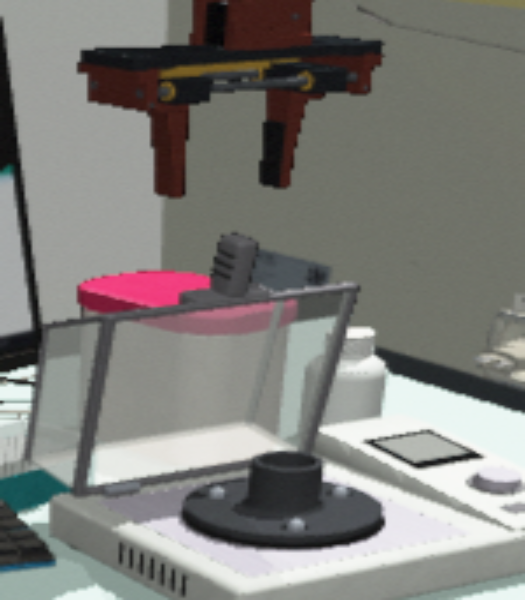

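The lug, at (235,265) in the crop, stands right below and between the fingers. Lowering and pinching.

```bash
python3 -m creep '[0,0,0.7,0,0.2, 0,0,1.4,0,0.2, 0,0,2.1,0,0.2, 0,0,2.8,0,0.2, 0,0,3.13,0,0.3, 0,0,3.13,0,0.6, 0,0,3.13,0,1, 0,0,3.13,0,1, 0,0,3.13,0,1, 0,0,3.13,0,1]' 30; python3 - <<'E'
from go import *
from hood import W
s=bot.observe(); p=np.array(s["position"])
# current hood angle from grip
th=[1.4,1.3,1.2,1.1,1.02,.94,.88,.83,.80,.785]
off=p+[0,0,18.7]-W(-.033,1.5,[(-225,0,12)])[0]; print("off",off.round(1))
units([W(-.033,t,[(-225,0,12)])[0]-[0,0,18.7]+[0,off[1],0] for t in th])
E
```

```text
t: 22.75
position: [656.4, -199.4, 267.0]
tool_rot: [0.0, 0.017, 1.0, -0.001]
contact_force: [0.7, -4.3, 1.3]
grip_width: 0.2
off [ 2.  -2.9  0.4]
t 22.75 pos [ 656.4 -199.4  267. ] yaw 88.0 tilt [ 0.001 -0.001 -1.   ] F [ 0.7 -4.3  1.3] grip 0.2
[0.98, -0.0, 0.08] 0
[1.87, -0.01, 0.23] 0
[2.74, -0.01, 0.46] 0
[3.58, -0.01, 0.79] 0
[4.22, -0.01, 1.1] 0
[4.84, -0.01, 1.47] 0
[5.29, -0.01, 1.78] 0
[5.64, -0.01, 2.06] 0
[5.85, -0.01, 2.23] 0
[5.95, -0.01, 2.32] 0
```

```bash
python3 -m creep '[0.5,0,0.03,0,1, 1.2,0,0.12,0,1, 2,0,0.26,0,1, 2.8,0,0.48,0,1, 3.58,0,0.79,0,1, 4.22,0,1.1,0,1, 4.84,0,1.47,0,1, 5.4,0,1.86,0,1, 5.75,0,2.15,0,1, 5.95,0,2.32,0,1]' 30; python3 -m creep '[0,0,0,0,1, 0,0,0,0,1, 0,0,0,0,1, 0,0,0,0,1, 0,0,0,0,1, 0,0,0,0,1, 0,0,0,0,1, 0,0,0,0,1, 0,0,0,0,1, 0,0,0,0,1]';  python3 - <<'E'
from go import *
from hood import W
im=eyes.grab_frame("scene"); cv2.imwrite("pics/s13.png",im[:,:,::-1])
units([])
p=np.array(bot.observe()["position"])+[0,0,18.7]
from scipy.optimize import minimize_scalar as m
r=m(lambda t:np.hypot(*(W(-.033,t,[(-225,0,12)])[0]-p)[[0,2]]),bounds=(0,1.6),method="bounded"); print(r.x,r.fun)
o=cv2.resize(im[100:260,330:520,::-1],None,fx=4,fy=4,interpolation=cv2.INTER_CUBIC)
for t,c in((.65,(0,255,255)),(.785,(0,0,255)),(.92,(0,255,0))):
    q=((proj("scene",W(-.033,t,[(0,94,0),(-190,94,0),(-190,-94,0),(0,-94,0)]))-[330,100]+.5)*4).astype(np.int32); cv2.polylines(o,[q],False,c,1)
cv2.imwrite("pics/s13c.png",o)
E
```

```text
t: 24.0
position: [507.9, -193.6, 209.0]
tool_rot: [0.001, 0.017, 1.0, -0.0]
contact_force: [0.6, -0.1, 5.4]
grip_width: 0.203
t: 25.25
position: [507.2, -193.5, 208.5]
tool_rot: [-0.0, 0.017, 1.0, -0.0]
contact_force: [-3.9, -2.5, 1.4]
grip_width: 0.205
t 25.3 pos [ 507.2 -193.5  208.5] yaw 88.01 tilt [-0.001 -0.    -1.   ] F [-5.  -3.5  1.9] grip 0.201
0.782379272265653 0.09286162049089439
```

View pics/s13c.png

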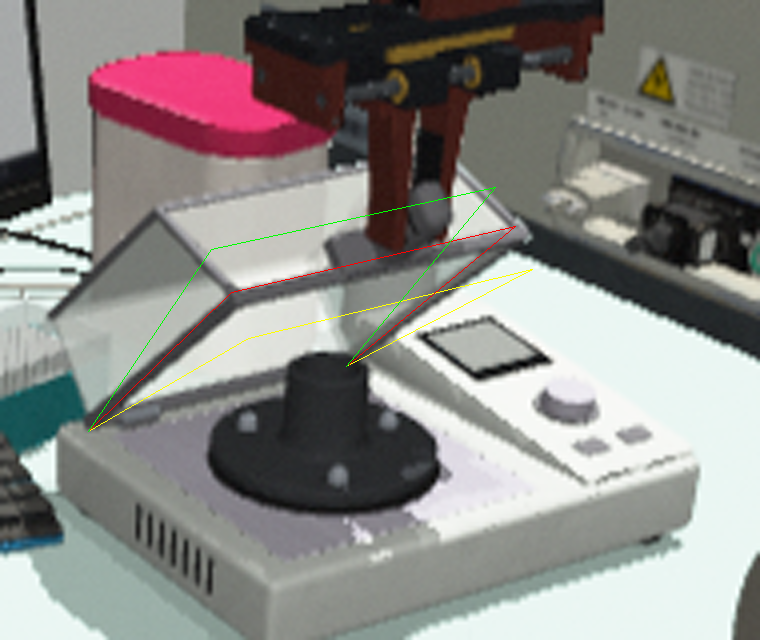

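The hood rim lies on the 0.785 rad overlay line. Letting go and retreating upward.

```bash
python3 -m creep '[0,0,0,0,0.6, 0,0,0,0,0.4, 0,0,0,0,0.2, 0,0,0,0,0.2, 0,0,-0.5,0,0.2, 0,0,-1.3,0,0.2, 0,0,-2.3,0,0.2, 0,0,-3.5,0,0.2, 0,0,-4.5,0,0.2, 0,0,-5,0,0.2]'; python3 -m creep '[0.5,0,0,0,0.2, 1,0.5,0,0,0.2, 1.5,1.5,0,0,0.2, 1.5,3,0,0,0.2, 1.5,4.5,0,0,0.2, 1.5,6,0,0,0.2, 1.5,7,0,0,0.2, 1.5,7,0,0,0.2, 1.5,7,0,0,0.2, 1.5,7,0,0,0.2]'; python3 - <<'E'
from go import *
from hood import W
im=eyes.grab_frame("scene"); cv2.imwrite("pics/s14.png",im[:,:,::-1])
t=eyes.grab_frame("top"); cv2.imwrite("pics/t14.png",t[:,:,::-1])
units([])
o=cv2.resize(im[100:260,330:520,::-1],None,fx=4,fy=4,interpolation=cv2.INTER_CUBIC)
for a,c in((.65,(0,255,255)),(.785,(0,0,255)),(.92,(0,255,0))):
    q=((proj("scene",W(-.033,a,[(0,94,0),(-190,94,0),(-190,-94,0),(0,-94,0)]))-[330,100]+.5)*4).astype(np.int32); cv2.polylines(o,[q],False,c,1)
cv2.imwrite("pics/s14c.png",o)
E
```

```text
t: 26.55
position: [508.1, -193.7, 335.8]
tool_rot: [0.001, 0.017, 1.0, -0.0]
contact_force: [-0.6, 0.1, -0.4]
grip_width: 0.797
t: 27.8
position: [475.9, -18.4, 333.5]
tool_rot: [-0.0, 0.018, 1.0, -0.0]
contact_force: [0.5, -0.5, -0.1]
grip_width: 0.802
t 27.9 pos [476.  -18.1 333.6] yaw 87.93 tilt [-0. -0. -1.] F [ 1.2  0.6 -0.8] grip 0.797
```

View pics/s14c.png

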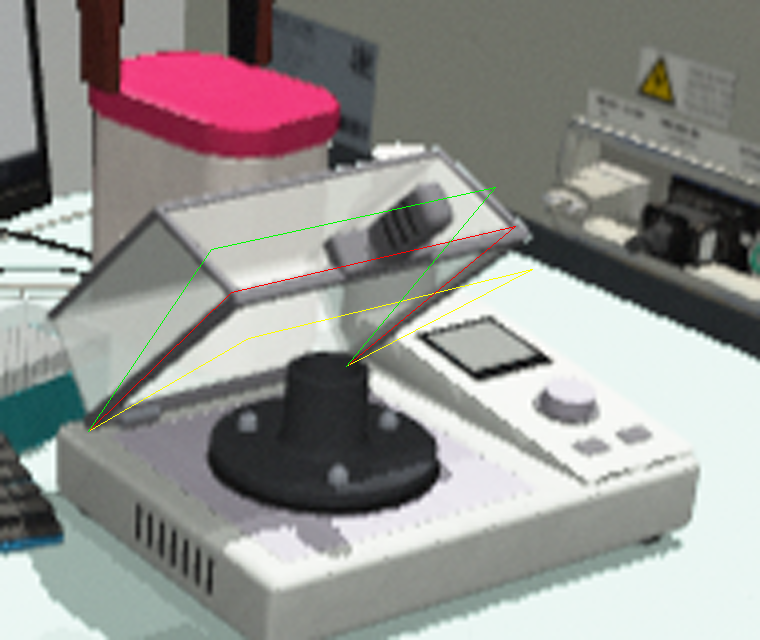

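View pics/t14.png

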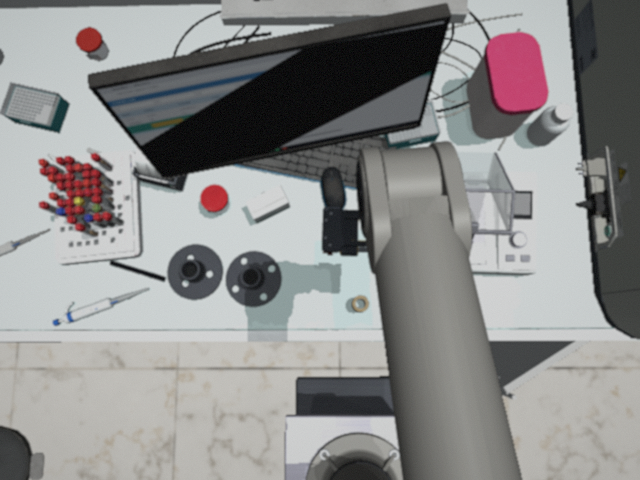

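The hood stays at about 0.785 rad and the head is flat over the studs. The other heads (195,272), (253,279) and the bystanders are where they were, and the robot is clear. Handing in.

```bash
python3 -c "
from bench import bot
print(bot.job_done())"
```

```text
the job is handed in; nothing more can be done
None
```

The shaker is set up and the job was handed in at about 28 s of the 67 s allowed; the interface gave no verdict.

- **Hood up:** The hood was already about 0.22 rad open at the start. I pinched the grip lug and raised it along its arc to about 1.5 rad.
- **Head on the plate:** I picked the head with three holes on the 94 mm circle and turned it −27° to match the studs. I lowered it slowly until it pressed back with about 10 N at the expected height, then let go.
- **Hood to half-way:** I brought the hood down by the lug and released it.

**Last checks:**
- **Hood angle:** The rim lies on the 0.785 rad overlay line in the scene picture, both before and after release.
- **Head seating:** The head looks flat, with all three studs standing through its holes. I judged this by eye from the scene camera, since the arm hid the plate in the last top picture.
- **Everything else:** The other two heads, the cup, the carton and the tape roll look unmoved. The arm is clear, with contact force close to zero.

No check failed. The only disagreement was 1–2 mm between separate camera estimates of the plate's centre; I aimed between them, and the studs entered without measurable contact force.

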